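Change out a carving bit from a quick coupling

ROBOT

A 6-joint arm with a two-finger parallel gripper is mounted at the origin on the work surface. World frame = base frame: x ahead of the robot, y to its left, z up, the work surface at z = 0. Lengths are in mm, angles in degrees, forces in N, time in s.
With the tool pointing down it reaches from about 300 to 850 mm from the base axis. Payload 4.2 kg.
Tool frame: the origin (TCP) lies at the very end of the fingers, on their centre line; the grasp point (between the pads) lies 19 mm behind it; z points along the fingers, x is the direction in which the jaws open and shut, and the axes are right-handed (so a half turn about z gives the same grasp; the last joint's range is limited). The gripper opens to 91 mm and grips with 3 to 60 N. Pads are 32 mm wide; open, the fingers measure 118 mm over their backs; the gripper's body (76 mm by 178 mm) begins 60 mm behind the grasp point.
Start: joints at [-70.531, 18.312, 89.639, -0, 72.044, -1.146], TCP at [202.454, -538.197, 213.976] pointing down, gripper open.
Joint ranges: [-177.97, 177.97], [-48.28, 115.42], [12.27, 149.76], [-77.06, 257.06], [2.81, 150.46], [-146.56, 146.56]. Speed limits (degrees/s): [147.25, 147.25, 180, 180, 180, 180].

INTERFACE

Orientations are given as [roll, pitch, yaw] about the fixed x, y, z axes, in that order (R = Rz(yaw) Ry(pitch) Rx(roll)).
In Python, from workcell import env gives the robot as it stands.
- The arm moves only by the tool servo_tool, never from a script. Its argument "plan" is a list of rows, each a list of 3 entries, a list of its own where there are three numbers: the turn, a rotation vector about the tool's x, y, z in degrees, then the shift along the tool's x, y, z in mm, then the finger opening in mm, from 0 to 91.2. In form: [[[ax, ay, az], [dx, dy, dz], claw], ...]. A call has exactly 10 rows; each row shifts and turns the pose as measured when the row begins, along the tool's axes as they then stand; what a row does not reach is not made up. A row lasts 1/8 s, in which the tool goes at most 62.5 mm and 10.7 degrees, less where a joint would pass 70% of its speed; a pose out of reach is approached as far as the arm can. A call with a gripper value outside its range is refused whole. The fingers move at their own pace and stop on an object; "squeeze" is the grip in N (left out, the last holds). Time passes only in rows, so rows that do not move let the fingers close, or fill a call up. It gives the time, the measured TCP pose, the force and the opening at its end, in the units of the state.
- env.state(): the state, without advancing time (a new reading comes with each control period).
- env.grab_frame(name): name is "side" or "top"; returns a dict with "pixels" (480x640x3 uint8, red, green, blue), "intrinsics" (3x3 intrinsics, pixels), "eye" and "attitude" of the camera in the world. Camera axes: x right, y up, looking along -z (the intrinsics and any distortion apply to the point x, -y, -z); pixel columns grow to the right and rows downward; lengths in mm; the calibration is good to about 2 mm. A picture is of the moment at which its call begins. There is no depth.
- env.job_done(): hands the job in, once; it reports no verdict.
The state is a dict: "time_s": time; "qpos": joint angles; "qvel": joint speeds; "effort": joint torques, N m; "ee_pos": TCP position; "ee_rot": TCP orientation; "force": force on the tool from outside, world axes, zero at the start; "torque": the same for the moment, N m; "gripper_width": finger opening in mm.
Only numpy, scipy, OpenCV 4.12 (cv2) and the standard library are available. Lean on these libraries where they do the work, as an engineer would, in place of code of your own. Each camera call takes 0.05 s, during which the arm holds its last target.

TASK

Take the brass-collared carving bit out of the handpiece's quick coupling: push the sprung sleeve down gently to unlock it, draw the bit straight up and let the sleeve spring fully back. Then stand the bit in the empty light-wood block, shank down and fully home, keeping hold of it until the shank is well down in the hole. Never force the sleeve against its stop or tug at a locked bit, and leave everything else alone.

Things in the scene. Friction and masses are not known exactly. Their poses are not given: they have to be found in the camera images.
- coupling: upright cordless handpiece on a fixed grey base plate (130 x 100 x 12 mm), its quick coupling on top. Origin on the table under the coupling's vertical axis, z up. An aluminium sleeve slides on the coupling: knurled flange 62 mm across, 32 mm bore, flat top, 9 mm thick, with a 43 mm skirt below. Nothing else on it is higher than 65 mm. Pressing the coupling with over 25 N damages it.
- seat (a point): on the coupling's axis, 110 mm above the table, z up: the seat that the bit's collar rests on, and the mouth of the 18 mm bore for its shank. The flat top of the sleeve's flange stands, at rest, anywhere from 10 mm below to 2 mm above this seat: it differs from coupling to coupling and is not measured, so feel for it.
- sleeve (a joint): the sleeve's travel down, m: 0 at rest (fully up), 0.006 at its hard stop. Its spring takes about 4 N to start, then 2.5 N per mm (19 N at the stop). The bit unlocks from about 3.5 mm down: press with 14 to 17 N.
- pawls (a point): on the coupling's axis, 18 mm below the seat: two pawls here lock the bit. Hold the sleeve down for the first 2 mm of drawing the bit up; then the shank keeps the pawls apart, and the sleeve springs up as the shank leaves them (10 mm up; it is out at 30 mm). One hand can do it: fingers either side of the collar press the flange with their tips, then close on the collar and lift; the sleeve rises with them.
- bit: carving bit, 74 mm long, brass collar, curved blade; upright, shank down. Origin = centre of the shank's foot, z up. Shank 30 mm long, 16 mm diameter, lowest 5 mm tapering to 11 mm; then the collar, a cylinder 30 mm in diameter, 26 mm tall, its underside the shoulder; then the blade, 18 mm tall, up to 16 mm wide. About 120 g.
- bit_foot (a point): centre of the foot of the brass-collared bit's shank; z up along the bit. At the start the bit is locked in the coupling, shoulder on the seat, foot 80 mm above the table. Tugging at it with over 25 N while it is locked damages it.
- block: fixed light-wood block with a thin brass band, 64 x 64 x 45 mm, origin centre of its underside; the empty one of three blocks. In the middle of its top is a round hole, 18 mm in diameter and 34 mm deep, for a shank: a bit that is fully home rests with its collar's shoulder on the block's top, its foot 15 mm above the table.
- block_mouth (a point): centre of the hole's mouth in the top of the light-wood block, 45 mm above the table; z up.
- block_b: dark-wood block like the light one, holding the blue-collared bit; origin centre of its underside. The three blocks stand in a row in any order.
- block_c: dark-wood block like the light one, holding the red-collared bit; origin centre of its underside.
- bit_b: carving bit, 74 mm long overall, upright, shank down, with a blue collar and a vee blade. Origin = centre of the shank's foot, z up along it. Same sizes as the brass one. It stands in a dark block, its top 89 mm above the table; leave it alone.
- bit_c: carving bit, 74 mm long overall, upright, shank down, with a red collar and a flat blade. Origin = centre of the shank's foot, z up along it. Same sizes as the brass one. It stands in a dark block, its top 89 mm above the table; leave it alone.
- mallet: lying wooden mallet, 210 mm long and up to 72 mm high; origin on the table below where head and handle meet; leave it alone.
- gouge_a: lying hand gouge, mid-brown handle, 235 mm long, 30 mm high; origin on the table near its ferrule; leave it alone.
- gouge_b: lying hand gouge, dark handle, 235 mm long, 30 mm high; origin on the table near its ferrule; leave it alone.
- wax: amber wax jar, 68 mm wide and 50 mm high, origin centre of its underside; leave it alone.
- brush: lying dust brush, 200 mm long, origin centre of its underside; leave it alone.
Not all that is in view belongs to the job. What is shaped like the block but purple is not meant.

How it is judged (in metres and radians):
On the way, in this order (a step that is already met when the one before it is completed fails the run):
1. the sleeve is pushed down far enough to unlock, the bit still in its seat (value of joint sleeve above 0.0031 m and z of bit_foot in the frame of seat below -0.024 m), for 0.05 s.
2. the bit is drawn clear of the coupling in the fingers and the sleeve has sprung back up (z of bit_foot in the frame of seat above 0.003 m and value of joint sleeve below 0.001 m and contact force between the fingers and bit above 0.5 N), for 0.1 s.
At the end, for the whole second after the job is handed in: The brass-collared bit stands in the hole of the light-wood block, shank down and fully home (foot within 3 mm of the hole's axis and at least 27.5 mm below its mouth; upright within 0.08 rad), at rest and released, and the coupling's sleeve is up within 1 mm (horizontal distance between bit_foot and block_mouth below 0.003 m and z of bit_foot in the frame of block_mouth below -0.0275 m and angle between bit's own z axis and vertical below 0.08 rad and linear speed of bit below 0.01 m/s and angular speed of bit below 0.2 rad/s and contact force between the fingers and bit below 0.1 N and value of joint sleeve below 0.001 m); the robot touches nothing.
It fails at once if the coupling is pressed with over 25 N (the sleeve rammed on its stop) (contact force between the fingers and coupling above 25 N).
It fails at once if the bit is tugged or forced with over 25 N while it is still locked (contact force between bit and coupling above 25 N and value of joint sleeve below 0.002 m and z of bit_foot in the frame of seat below -0.02 m).
It fails at once if the bit is let go after it left the coupling and before its foot is 12 mm down the hole ((z of bit_foot in the frame of seat above 0.003 m or horizontal distance between bit_foot and seat above 0.03 m) and (z of bit_foot in the frame of block_mouth above -0.012 m or horizontal distance between bit_foot and block_mouth above 0.02 m) and contact force between the fingers and bit below 0.1 N).
It fails at once if a bystander is moved more than 20 mm (or another bit more than 10 mm) (distance of any of bit_b, bit_c from where it was at the start of the episode above 0.01 m or distance of any of mallet, gouge_a, gouge_b, wax, brush from where it was at the start of the episode above 0.02 m).
It also fails if it takes over 61 s, if anything falls off the work surface, if the arm or the gripper's body presses on something with over 40 N, if the wrist force passes 120 N, or if a joint passes its speed limit or range.

## Working session

There is one attempt and no reset: what is moved stays moved. The work goes in short steps, Python scripts to look and compute and a tool call to move; the robot and the scene stay as the last step left them, time stands still between calls to the robot, and variables do not carry over. Pictures are saved under pics/ and viewed, and the job is handed in when it is done.

Besides the shell and the picture viewer there is one more tool, called after "Call:" as a command line: name --argument value ..., lists and objects as JSON in quotes. servo_tool: Moves the arm, as the interface text tells. Its arguments: {"type":"object","properties":{"plan":{"type":"array"},"squeeze":{"type":"number"}},"required":["plan"]}

```bash
mkdir -p pics; ls
cat > h.py <<'E'
import numpy as np, cv2
from workcell import env
def shot(n,f):
    d=env.grab_frame(n); cv2.imwrite('pics/%s.png'%f,d['pixels'][:,:,::-1]); np.savez('pics/%s.npz'%f,**{k:v for k,v in d.items()}); return d
E
python3 - <<'E'
from h import *
for n in('top','side'):
    d=shot(n,n+'0'); print({k:v for k,v in d.items() if k!='pixels'})
print(env.state())
E
```

```text
pics
{'intrinsics': array([[534.27151643,   0.        , 316.7844139 ],
       [  0.        , 534.27151643, 243.40452229],
       [  0.        ,   0.        ,   1.        ]]), 'eye': array([ 365.42288772,    2.23529561, 1214.71919214]), 'attitude': array([  9.67500612,   0.31335704, -88.90740479])}
{'intrinsics': array([[622.8842467 ,   0.        , 316.09281181],
       [  0.        , 622.8842467 , 236.06836834],
       [  0.        ,   0.        ,   1.        ]]), 'eye': array([  423.26889558, -1009.38581804,   854.44029008]), 'attitude': array([54.40082744, -0.20230338, -6.24961794])}
{'time_s': 0.1, 'qpos': array([-7.05324638e+01,  1.83480598e+01,  8.96974503e+01,  1.26054564e-03,
        7.20445406e+01, -1.14730551e+00]), 'qvel': array([-0.0444019 , -0.03982426, -0.17720036,  0.02026649, -0.03573605,
        0.00894532]), 'effort': array([-2.81030043e-04, -4.13333094e+01, -2.32509005e+01,  7.27117667e-02,
        4.20955941e-02, -7.14430985e-05]), 'ee_pos': array([ 202.29642611, -537.77044372,  213.21685805]), 'ee_rot': array([-1.79996999e+02,  9.00086692e-02, -6.93855455e+01]), 'force': array([-0.52578285,  0.68227997, -0.85730129]), 'torque': array([-0.0292634 , -0.02014183, -0.02245665]), 'gripper_width': 91.01696138710533}
```

View pics/top0.png

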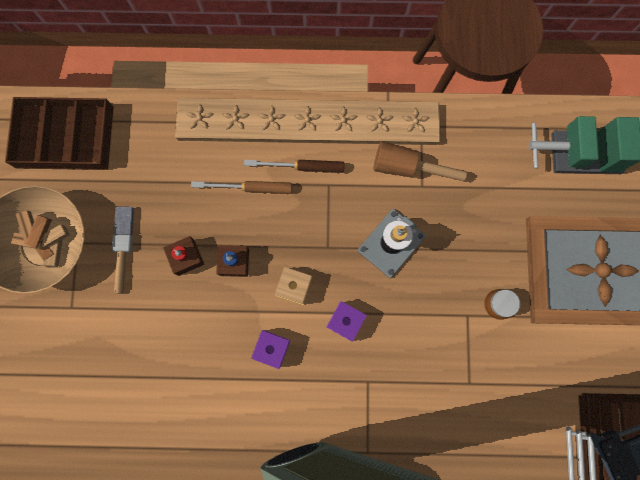

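View pics/side0.png

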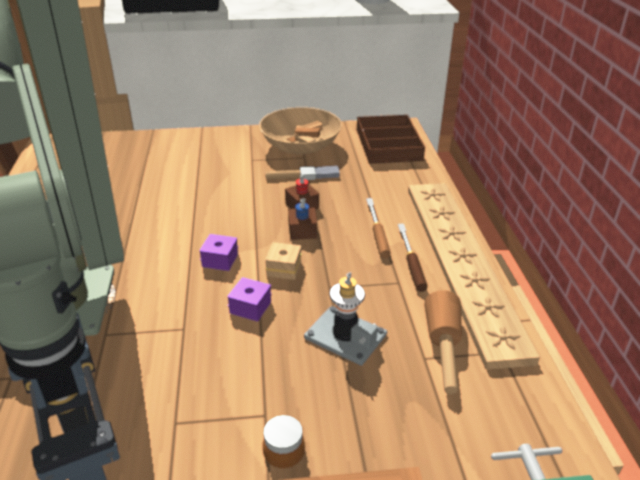

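Top view: the handpiece is near px (398,235), the light block near (293,286), the dark blocks near (183,255) and (232,260), and the purple decoys near (347,320) and (270,349). In the side view the coupling is near (347,295) and the light block near (283,258). I'll enlarge these.

Run:
```python
import cv2,numpy as np
t=cv2.imread('pics/top0.png'); s=cv2.imread('pics/side0.png')
def c(im,x,y,w,h,k,f):
    o=cv2.resize(im[y:y+h,x:x+w],None,fx=k,fy=k,interpolation=cv2.INTER_CUBIC)
    for i in range(0,w,10):
        cv2.line(o,(i*k,0),(i*k,6 if i%50 else 14),(0,255,0),1); 
        if i%20==0: cv2.putText(o,str(x+i),(i*k,24),0,.4,(0,255,0),1)
    for i in range(0,h,10):
        cv2.line(o,(0,i*k),(6,i*k),(0,255,0),1)
        if i%20==0: cv2.putText(o,str(y+i),(8,i*k+4),0,.4,(0,255,0),1)
    return o
a=c(t,350,200,80,80,5,0);b=c(t,260,250,80,80,5,0)
cv2.imwrite('pics/tc.png',np.hstack([a,b]))
a=c(s,300,265,90,100,4,0);b=c(s,255,235,60,100,4,0)
cv2.imwrite('pics/sc.png',np.hstack([a,b]))
```

```text
(no output)
```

View pics/tc.png

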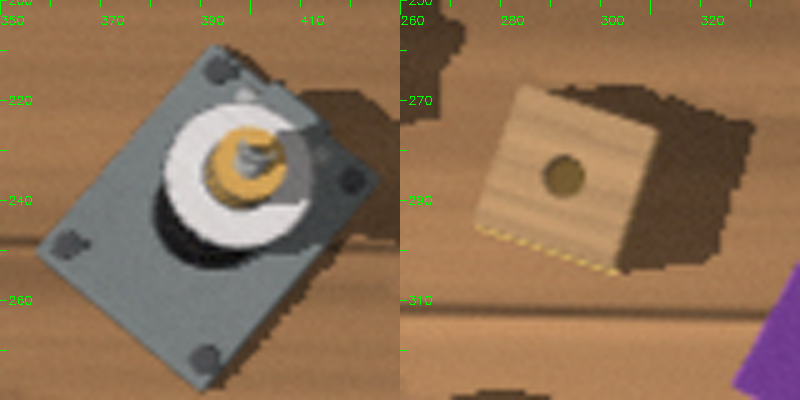

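View pics/sc.png

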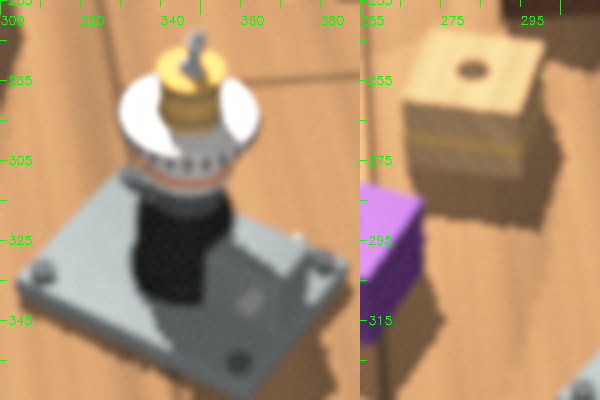

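```bash
cat >> h.py <<'E'
from scipy.spatial.transform import Rotation as R
def ray(f,u,v):
    d=np.load('pics/%s.npz'%f); K=d['intrinsics']; 
    c=np.array([(u-K[0,2])/K[0,0],-(v-K[1,2])/K[1,1],-1.])
    return d['eye'],R.from_euler('xyz',d['attitude'],degrees=True).apply(c)
def atz(f,u,v,z):
    e,r=ray(f,u,v); return (e+r*(z-e[2])/r[2]).round(1)
def proj(f,p):
    d=np.load('pics/%s.npz'%f); K=d['intrinsics']
    c=R.from_euler('xyz',d['attitude'],degrees=True).inv().apply(np.array(p)-d['eye'])
    return (K[0,0]*c[0]/-c[2]+K[0,2], -K[1,1]*c[1]/-c[2]+K[1,2])
E
python3 - <<'E'
from h import *
print('flange',atz('top0',397.7,235,105),atz('side0',347.2,293.5,105))
print('collar',atz('top0',400.5,232.5,136),atz('side0',347.5,282.5,136))
print('plate',atz('top0',392.5,243.3,12))
for p in [(393.5,209),(425.5,236),(391,278),(357.5,250)]: print('platecorner',atz('top0',*p,12))
print('hole',atz('top0',292.7,285,45),atz('side0',283.3,252.5,45))
for p in [(284,267),(311.3,275.5),(303,304),(275,295)]: print('bc',atz('top0',*p,45))
print('bitb',atz('top0',231,260,71),'bitc',atz('top0',180,253,71))
print('mallet head',atz('top0',398,160,60),atz('top0',376,172,60),'gougeB',atz('top0',345,166,15))
print('wax',atz('top0',505,303,50))
E
```

```text
flange [ 575.6 -158.5  105. ] [ 576.9 -154.6  105. ]
collar [ 575.  -159.8  136. ] [ 575.5 -160.3  136. ]
plate [ 573.7 -160.    12. ]
platecorner [ 654.  -162.7   12. ]
platecorner [ 592.  -235.5   12. ]
platecorner [ 494.2 -156.3   12. ]
platecorner [556.8 -80.3  12. ]
hole [471.2  63.5  45. ] [472.4  61.2  45. ]
bc [510.6  83.7  45. ]
bc [492.9  23.1  45. ]
bc [430.2  39.9  45. ]
bc [448.6 101.6  45. ]
bitb [520.5 197.   71. ] bitc [533.8 308.3  71. ]
mallet head [ 755.8 -166.8   60. ] [ 726.9 -117.4   60. ] gougeB [754.3 -49.7  15. ]
wax [ 440.3 -397.7   50. ]
```

Call:
servo_tool --plan '[[[0, 0, 10.3], [0, 0, 0], 91], [[0, 0, 10.3], [0, 0, 0], 80], [[0, 0, 0], [-40, -40, 0], 60], [[0, 0, 0], [-40, -40, 0], 60], [[0, 0, 0], [-40, -40, 0], 60], [[0, 0, 0], [-40, -40, 0], 60], [[0, 0, 0], [-40, -40, 0], 60], [[0, 0, 0], [-40, -40, 0], 60], [[0, 0, 0], [-40, -40, 0], 60], [[0, 0, 0], [0, 0, 0], 60]]' --squeeze 20

```text
time_s: 1.35
ee_pos: [493.1, -252.6, 209.0]
ee_rot: [179.7, 0.4, -90.9]
force: [-0.2, 0.7, -0.1]
gripper_width: 60.2
```

```bash
cat >> h.py <<'E'
def go(p,e=(180,0,-90)):
    s=env.state(); M=R.from_euler('xyz',s['ee_rot'],degrees=True); T=R.from_euler('xyz',e,degrees=True)
    print('t',round(s['time_s'],2),'pos',s['ee_pos'].round(1),'rot',s['ee_rot'].round(2),'F',s['force'].round(1),'w',round(s['gripper_width'],1))
    print('turn',(M.inv()*T).as_rotvec(degrees=True).round(2),'shift',M.inv().apply(np.array(p)-s['ee_pos']).round(1))
E
python3 -c "
from h import *
go((575.3,-159.7,170))"
```

```text
t 1.35 pos [ 493.1 -252.6  209. ] rot [179.74   0.39 -90.89] F [-0.2  0.7 -0.1] w 60.2
turn [ 0.25  0.4  -0.89] shift [-93.9 -81.   39.2]
```

Call:
servo_tool --plan '[[[0.2, 0.4, -0.9], [-23, -20, 0], 60], [[0, 0, 0], [-23, -20, 0], 60], [[0, 0, 0], [-23, -20, 5], 60], [[0, 0, 0], [-20, -18, 10], 60], [[0, 0, 0], [0, 0, 10], 60], [[0, 0, 0], [0, 0, 8], 60], [[0, 0, 0], [0, 0, 0], 60], [[0, 0, 0], [0, 0, 0], 60], [[0, 0, 0], [0, 0, 0], 60], [[0, 0, 0], [0, 0, 0], 60]]'

```text
time_s: 2.6
ee_pos: [567.3, -168.7, 173.3]
ee_rot: [179.6, -0.2, -90.3]
force: [0.4, 0.3, -0.1]
gripper_width: 60.0
```

Run:
```python
from h import *
go((575.3,-159.7,136))
t=shot('top','top1')['pixels']; s=shot('side','side1')['pixels']
o=np.hstack([cv2.resize(t[180:280,350:450],None,fx=4,fy=4,interpolation=cv2.INTER_CUBIC),cv2.resize(s[220:320,300:400],None,fx=4,fy=4,interpolation=cv2.INTER_CUBIC)])
cv2.imwrite('pics/c1.png',o[:,:,::-1])
```

```text
t 2.6 pos [ 567.3 -168.7  173.3] rot [179.58  -0.18 -90.35] F [ 0.4  0.3 -0.1] w 60.0
turn [ 0.42 -0.18 -0.35] shift [-9.1 -8.2 37.2]
```

View pics/c1.png

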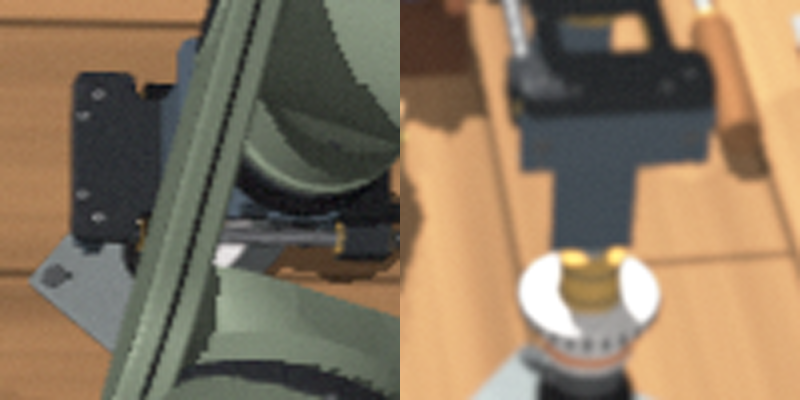

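Call:
servo_tool --plan '[[[0.4, -0.2, -0.3], [-9, -8, 0], 60], [[0, 0, 0], [0, 0, 0], 60], [[0, 0, 0], [-1, -1, 8], 60], [[0, 0, 0], [0, 0, 10], 60], [[0, 0, 0], [0, 0, 10], 60], [[0, 0, 0], [0, 0, 5], 60], [[0, 0, 0], [0, 0, 0], 60], [[0, 0, 0], [0, 0, 0], 60], [[0, 0, 0], [0, 0, 0], 60], [[0, 0, 0], [0, 0, 0], 60]]'

```text
time_s: 3.95
ee_pos: [577.1, -157.6, 137.5]
ee_rot: [180.0, 0.0, -90.0]
force: [-1.4, 0.1, -0.7]
gripper_width: 59.6
```

Run:
```python
from h import *
go((575.3,-159.7,120))
s=shot('side','side2')['pixels']
o=cv2.resize(s[220:320,290:400],None,fx=6,fy=6,interpolation=cv2.INTER_CUBIC)
cv2.imwrite('pics/c2.png',o[:,:,::-1])
```

```text
t 3.95 pos [ 577.1 -157.6  137.5] rot [ 1.7998e+02  5.0000e-02 -8.9990e+01] F [-1.4  0.1 -0.7] w 59.6
turn [0.02 0.05 0.01] shift [ 2.1  1.8 17.5]
```

View pics/c2.png

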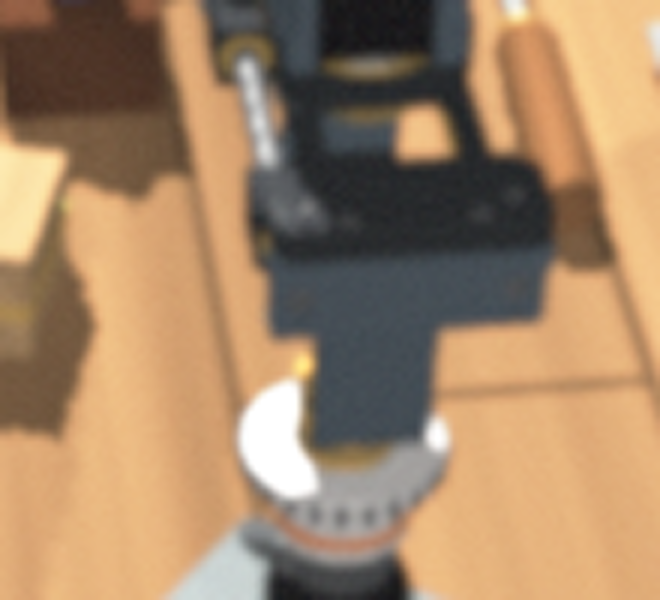

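Run:
```python
from h import *
for x in (561,577,593): print([proj('side2',(x,-157.6+s*(59.6/2+13.5),137.5)) for s in(-1,1)])
for y in (-161,-159.7,-157): print(proj('side2',(575.3,y,136)),proj('side2',(575.3,y,105)))
```

```text
[(np.float64(342.7590708941527), np.float64(297.3314152361845)), (np.float64(336.04828454031974), np.float64(266.5293837919503))]
[(np.float64(351.8579151883996), np.float64(296.6934903741246)), (np.float64(344.60406168113235), np.float64(265.9687804931339))]
[(np.float64(360.93248038602906), np.float64(296.0572677325732)), (np.float64(353.1383908421797), np.float64(265.4095825381001))]
(np.float64(347.4371946133068), np.float64(282.76664686824284)) (np.float64(346.87905881901924), np.float64(295.85079108558347))
(np.float64(347.328953336804), np.float64(282.3036701748588)) (np.float64(346.7730518584779), np.float64(295.3830723072827))
(np.float64(347.10479287409214), np.float64(281.34487632867734)) (np.float64(346.55350845351495), np.float64(294.41441352649247))
```

Call:
servo_tool --plan '[[[0, 0, 0], [2.1, 1.8, 0], 40], [[0, 0, 0], [0, 0, 0], 40], [[0, 0, 0], [0, 0, 6], 40], [[0, 0, 0], [0, 0, 6], 40], [[0, 0, 0], [0, 0, 4], 40], [[0, 0, 0], [0, 0, 2], 40], [[0, 0, 0], [0, 0, 0], 40], [[0, 0, 0], [0, 0, 0], 40], [[0, 0, 0], [0, 0, 0], 40], [[0, 0, 0], [0, 0, 0], 40]]'

```text
time_s: 5.25
ee_pos: [575.2, -159.9, 118.3]
ee_rot: [180.0, 0.0, -90.0]
force: [-0.3, -0.6, 0.9]
gripper_width: 39.7
```

Run:
```python
from h import *
go((575.3,-159.7,112))
```

```text
t 5.25 pos [ 575.2 -159.9  118.3] rot [ 1.7999e+02  4.0000e-02 -8.9990e+01] F [-0.3 -0.6  0.9] w 39.7
turn [0.01 0.04 0.01] shift [-0.2 -0.1  6.3]
```

Call:
servo_tool --plan '[[[0, 0, 0], [0, 0, 1.5], 40], [[0, 0, 0], [0, 0, 1.5], 40], [[0, 0, 0], [0, 0, 1], 40], [[0, 0, 0], [0, 0, 1], 40], [[0, 0, 0], [0, 0, 0.5], 40], [[0, 0, 0], [0, 0, 0.5], 40], [[0, 0, 0], [0, 0, 0.5], 40], [[0, 0, 0], [0, 0, 0], 40], [[0, 0, 0], [0, 0, 0], 40], [[0, 0, 0], [0, 0, 0], 40]]'

```text
time_s: 6.5
ee_pos: [575.3, -159.8, 111.5]
ee_rot: [-180.0, 0.0, -90.0]
force: [-0.4, 0.3, -0.6]
gripper_width: 39.7
```

Call:
servo_tool --plan '[[[0, 0, 0], [0, 0, 0.4], 40], [[0, 0, 0], [0, 0, 0.4], 40], [[0, 0, 0], [0, 0, 0.4], 40], [[0, 0, 0], [0, 0, 0.4], 40], [[0, 0, 0], [0, 0, 0.4], 40], [[0, 0, 0], [0, 0, 0.4], 40], [[0, 0, 0], [0, 0, 0.3], 40], [[0, 0, 0], [0, 0, 0], 40], [[0, 0, 0], [0, 0, 0], 40], [[0, 0, 0], [0, 0, 0], 40]]'

```text
time_s: 7.75
ee_pos: [575.4, -159.9, 110.7]
ee_rot: [-179.9, 0.0, -90.0]
force: [-1.2, 0.8, 4.7]
gripper_width: 39.8
```

Call:
servo_tool --plan '[[[0, 0, 0], [0, 0, 0.7], 40], [[0, 0, 0], [0, 0, 0.7], 40], [[0, 0, 0], [0, 0, 0.7], 40], [[0, 0, 0], [0, 0, 0.7], 40], [[0, 0, 0], [0, 0, 0.7], 40], [[0, 0, 0], [0, 0, 0.7], 40], [[0, 0, 0], [0, 0, 0.7], 40], [[0, 0, 0], [0, 0, 0.7], 40], [[0, 0, 0], [0, 0, 0.7], 40], [[0, 0, 0], [0, 0, 0.7], 40]]'

```text
time_s: 9.0
ee_pos: [575.5, -159.9, 109.2]
ee_rot: [-179.8, -0.0, -90.0]
force: [-2.7, 0.5, 8.4]
gripper_width: 39.9
```

```bash
python3 -c "
from h import *
go((575.3,-159.7,107))"
```

```text
t 9.0 pos [ 575.5 -159.9  109.2] rot [-1.7979e+02 -2.0000e-02 -9.0000e+01] F [-2.7  0.5  8.4] w 39.9
turn [-0.21 -0.02  0.  ] shift [-0.2  0.2  2.2]
```

Call:
servo_tool --plan '[[[-0.2, 0, 0], [0, 0, 0.9], 40], [[-0.2, 0, 0], [0, 0, 0.9], 40], [[-0.2, 0, 0], [0, 0, 0.9], 40], [[-0.2, 0, 0], [0, 0, 1.0], 40], [[-0.2, 0, 0], [0, 0, 1.0], 40], [[-0.2, 0, 0], [0, 0, 1.0], 40], [[-0.2, 0, 0], [0, 0, 1.0], 40], [[-0.2, 0, 0], [0, 0, 1.0], 40], [[-0.2, 0, 0], [0, 0, 1.0], 40], [[-0.2, 0, 0], [0, 0, 1.0], 40]]'

```text
time_s: 10.25
ee_pos: [575.6, -159.9, 108.8]
ee_rot: [178.5, -0.1, -90.0]
force: [-3.4, 0.7, 10.4]
gripper_width: 40.0
```

```bash
python3 -c "
from h import *
go((575.3,-159.7,107))"
```

```text
t 10.25 pos [ 575.6 -159.9  108.8] rot [ 1.7848e+02 -7.0000e-02 -9.0000e+01] F [-3.4  0.7 10.4] w 40.0
turn [ 1.52 -0.07  0.  ] shift [-0.2  0.2  1.8]
```

Call:
servo_tool --plan '[[[0.2, 0, 0], [0, 0, 1.1], 40], [[0.2, 0, 0], [0, 0.1, 1.1], 40], [[0.2, 0, 0], [0, 0.1, 1.2], 40], [[0.2, 0, 0], [0, 0.1, 1.2], 40], [[0.2, 0, 0], [0, 0.1, 1.2], 40], [[0.2, 0, 0], [0, 0, 1.3], 40], [[0.1, 0, 0], [0, 0, 1.3], 40], [[0.1, 0, 0], [0, 0, 1.3], 40], [[0, 0, 0], [0, 0, 1.3], 40], [[0, 0, 0], [0, 0, 1.3], 40]]'

```text
time_s: 11.5
ee_pos: [575.5, -159.8, 108.0]
ee_rot: [-179.7, -0.1, -90.0]
force: [-4.3, 1.5, 10.7]
gripper_width: 40.0
```

```bash
python3 -c "
from h import *
go((575.3,-159.7,107))"
```

```text
t 11.5 pos [ 575.5 -159.8  108. ] rot [-1.797e+02 -1.200e-01 -8.998e+01] F [-4.3  1.5 10.7] w 40.0
turn [-0.3  -0.12  0.02] shift [-0.1  0.2  1. ]
```

Call:
servo_tool --plan '[[[-0.1, 0, 0], [0, 0, 1.5], 40], [[-0.1, 0, 0], [0, 0, 1.5], 40], [[0, 0, 0], [0, 0, 1.5], 40], [[0, 0, 0], [0, 0, 1.5], 40], [[0, 0, 0], [0, 0, 1.6], 40], [[0, 0, 0], [0, 0, 1.6], 40], [[0, 0, 0], [0, 0, 1.6], 40], [[0, 0, 0], [0, 0, 1.6], 40], [[0, 0, 0], [0, 0, 1.6], 40], [[0, 0, 0], [0, 0, 1.6], 40]]'

```text
time_s: 12.75
ee_pos: [575.5, -159.8, 107.3]
ee_rot: [-179.5, -0.2, -90.0]
force: [-3.7, 0.5, 12.9]
gripper_width: 39.8
```

```bash
python3 -c "
from h import *
go((575.3,-159.7,107))"
```

```text
t 12.75 pos [ 575.5 -159.8  107.3] rot [-1.7951e+02 -1.7000e-01 -8.9980e+01] F [-3.7  0.5 12.9] w 39.8
turn [-0.49 -0.17  0.03] shift [-0.1  0.2  0.3]
```

Call:
servo_tool --plan '[[[-0.1, 0, 0], [0, 0, 1.8], 40], [[-0.1, 0, 0], [0, 0, 1.8], 40], [[-0.1, 0, 0], [0, 0, 1.8], 40], [[-0.1, 0, 0], [0, 0, 1.8], 40], [[-0.1, 0, 0], [0, 0, 1.9], 40], [[-0.1, 0, 0], [0, 0, 1.9], 40], [[-0.1, 0, 0], [0, 0, 1.9], 40], [[0, 0, 0], [0, 0, 1.9], 40], [[0, 0, 0], [0, 0, 1.9], 40], [[0, 0, 0], [0, 0, 1.9], 40]]'

```text
time_s: 14.0
ee_pos: [575.6, -159.8, 106.7]
ee_rot: [-179.7, -0.2, -89.9]
force: [-4.3, 0.4, 15.3]
gripper_width: 40.5
```

```bash
python3 -c "
from h import *
go((575.3,-159.7,107))"
```

```text
t 14.0 pos [ 575.6 -159.8  106.7] rot [-179.74   -0.22  -89.95] F [-4.3  0.4 15.3] w 40.5
turn [-0.26 -0.22  0.05] shift [-0.1  0.3 -0.3]
```

Call:
servo_tool --plan '[[[0, 0, 0], [0, 0, 1.9], 36], [[0, 0, 0], [0, 0, 1.9], 33], [[0, 0, 0], [0, 0, 1.9], 31], [[0, 0, 0], [0, 0, 1.9], 28], [[0, 0, 0], [0, 0, 1.9], 26], [[0, 0, 0], [0, 0, 1.9], 26], [[0, 0, 0], [0, 0, 1.9], 26], [[0, 0, 0], [0, 0, 1.9], 26], [[0, 0, 0], [0, 0, 1.9], 26], [[0, 0, 0], [0, 0, 1.9], 26]]' --squeeze 25

```text
time_s: 15.25
ee_pos: [576.7, -157.6, 106.8]
ee_rot: [-179.1, -0.1, -90.0]
force: [-4.6, 1.5, 13.8]
gripper_width: 29.1
```

```bash
python3 -c "
from h import *
go((575.3,-159.7,107))"
```

```text
t 15.25 pos [ 576.7 -157.6  106.8] rot [-1.7913e+02 -1.4000e-01 -8.9970e+01] F [-4.6  1.5 13.8] w 29.1
turn [-0.87 -0.14  0.03] shift [ 2.1  1.4 -0.2]
```

Call:
servo_tool --plan '[[[-0.1, 0, 0], [0, 0, 1.9], 33], [[-0.1, 0, 0], [0, 0.1, 1.9], 36], [[-0.2, 0, 0], [0, 0.2, 1.9], 36], [[-0.2, 0, 0], [0, 0.2, 2.0], 36], [[-0.2, 0, 0], [0, 0.2, 2.0], 36], [[-0.2, 0, 0], [0, 0.2, 2.0], 36], [[-0.2, 0, 0], [0, 0.2, 2.1], 36], [[-0.1, 0, 0], [0, 0.2, 2.1], 36], [[-0.1, 0, 0], [0, 0.1, 2.1], 36], [[0, 0, 0], [0, 0, 2.1], 36]]'

```text
time_s: 16.5
ee_pos: [577.1, -160.4, 106.5]
ee_rot: [-179.8, -0.5, -89.9]
force: [-5.2, 0.6, 15.1]
gripper_width: 36.1
```

```bash
python3 -c "
from h import *
go((575.3,-157.6,105.7))"
```

```text
t 16.5 pos [ 577.1 -160.4  106.5] rot [-179.82   -0.51  -89.9 ] F [-5.2  0.6 15.1] w 36.1
turn [-0.18 -0.51  0.1 ] shift [-2.8  1.7  0.7]
```

Call:
servo_tool --plan '[[[0, -0.1, 0], [0, 0.6, 2.1], 36], [[0, -0.1, 0], [0, 0.8, 2.1], 36], [[0, -0.1, 0], [0, 0.8, 2.2], 36], [[0, -0.1, 0], [0, 0.8, 2.2], 36], [[0, -0.1, 0], [0, 0.8, 2.2], 36], [[0, -0.1, 0], [0, 0.8, 2.3], 36], [[0, 0, 0], [0, 0.8, 2.3], 36], [[0, 0, 0], [0, 0.8, 2.3], 36], [[0, 0, 0], [0, 0.7, 2.3], 36], [[0, 0, 0], [0, 0.6, 2.3], 36]]'

```text
time_s: 17.75
ee_pos: [577.0, -160.5, 106.4]
ee_rot: [-178.3, -0.1, -89.9]
force: [-3.8, 0.9, 16.3]
gripper_width: 35.6
```

```bash
python3 -c "
from h import *
go((575.3,-157.6,105.7))"
```

```text
t 17.75 pos [ 577.  -160.5  106.4] rot [-1.7831e+02 -9.0000e-02 -8.9910e+01] F [-3.8  0.9 16.3] w 35.6
turn [-1.69 -0.09  0.09] shift [-2.9  1.7  0.7]
```

Call:
servo_tool --plan '[[[-0.2, 0, 0], [-0.4, 0.6, 2.3], 36], [[-0.3, 0, 0], [-0.4, 0.6, 2.3], 36], [[-0.3, 0, 0], [-0.4, 0.6, 2.3], 36], [[-0.3, 0, 0], [-0.4, 0.6, 2.3], 36], [[-0.3, 0, 0], [-0.4, 0.6, 2.3], 36], [[-0.3, 0, 0], [-0.4, 0.6, 2.3], 36], [[-0.3, 0, 0], [-0.4, 0.6, 2.3], 36], [[-0.3, 0, 0], [-0.4, 0.6, 2.3], 36], [[-0.2, 0, 0], [-0.3, 0.6, 2.3], 36], [[-0.2, 0, 0], [-0.3, 0.6, 2.3], 36]]'

```text
time_s: 19.0
ee_pos: [577.0, -160.4, 106.4]
ee_rot: [-179.7, -0.6, -89.9]
force: [-4.9, 0.6, 16.9]
gripper_width: 35.8
```

```bash
python3 -c "
from h import *
go((575.3,-157.6,105.7))"
```

```text
t 19.0 pos [ 577.  -160.4  106.4] rot [-179.73   -0.63  -89.86] F [-4.9  0.6 16.9] w 35.8
turn [-0.27 -0.63  0.14] shift [-2.8  1.7  0.7]
```

Call:
servo_tool --plan '[[[-0.1, -0.1, 0], [0, 0.5, 2.3], 33], [[-0.1, -0.1, 0], [0, 0.5, 2.3], 31], [[-0.1, -0.1, 0], [0, 0.5, 2.3], 29], [[-0.1, -0.1, 0], [0, 0.5, 2.3], 26], [[-0.1, 0, 0], [0, 0.5, 2.3], 24], [[-0.1, 0, 0], [0, 0.5, 2.3], 22], [[-0.1, 0, 0], [0, 0.5, 2.3], 22], [[-0.1, 0, 0], [0, 0.5, 2.3], 22], [[-0.1, 0, 0], [0, 0.5, 2.3], 22], [[-0.1, 0, 0], [0, 0.5, 2.3], 22]]' --squeeze 25

```text
time_s: 20.25
ee_pos: [576.9, -157.5, 106.1]
ee_rot: [-179.5, -0.1, -89.9]
force: [-3.1, 1.7, 16.3]
gripper_width: 29.5
```

```bash
python3 -c "
from h import *
go((575.3,-157.6,105.7))"
```

```text
t 20.25 pos [ 576.9 -157.5  106.1] rot [-1.7955e+02 -1.0000e-01 -8.9930e+01] F [-3.1  1.7 16.3] w 29.5
turn [-0.45 -0.1   0.07] shift [0.1 1.6 0.4]
```

Call:
servo_tool --plan '[[[0, 0, 0], [0, 0, -1], 22], [[0, 0, 0], [0, 0, -1.5], 22], [[0, 0, 0], [0, 0, -1.5], 22], [[0, 0, 0], [0, 0, -1.5], 22], [[0, 0, 0], [0, 0, -1.5], 22], [[0, 0, 0], [0, 0, -1.5], 22], [[0, 0, 0], [0, 0, -1.5], 22], [[0, 0, 0], [0, 0, -1.5], 22], [[0, 0, 0], [0, 0, -1.5], 22], [[0, 0, 0], [0, 0, -1.5], 22]]'

```text
time_s: 21.5
ee_pos: [576.8, -158.0, 119.2]
ee_rot: [-179.6, -0.1, -89.9]
force: [1.6, -0.4, -1.7]
gripper_width: 29.2
```

```bash
python3 -c "
from h import *
go((576.3,-157.6,145))"
```

```text
t 21.5 pos [ 576.8 -158.   119.2] rot [-1.7961e+02 -1.4000e-01 -8.9920e+01] F [ 1.6 -0.4 -1.7] w 29.2
turn [-0.39 -0.14  0.08] shift [ -0.4   0.3 -25.8]
```

Call:
servo_tool --plan '[[[0, 0, 0], [0, 0, -3], 22], [[0, 0, 0], [0, 0, -3], 22], [[0, 0, 0], [0, 0, -4], 22], [[-0.4, 0, 0], [0, 0, -5], 22], [[0, 0, 0], [0, 0, -5], 22], [[0, 0, 0], [0, 0, -5], 22], [[0, 0, 0], [0, 0, -5], 22], [[0, 0, 0], [0, 0, 0], 22], [[0, 0, 0], [0, 0, 0], 22], [[0, 0, 0], [0, 0, 0], 22]]'

```text
time_s: 22.75
ee_pos: [576.0, -157.1, 151.9]
ee_rot: [179.9, -0.1, -89.9]
force: [0.4, -0.3, -1.2]
gripper_width: 29.8
```

Run:
```python
from h import *
go((470.9,62.3,165))
s=shot('side','side3')['pixels']
o=cv2.resize(s[220:340,280:400],None,fx=5,fy=5,interpolation=cv2.INTER_CUBIC)
cv2.imwrite('pics/c3.png',o[:,:,::-1])
```

```text
t 22.75 pos [ 576.  -157.1  151.9] rot [ 1.799e+02 -5.000e-02 -8.992e+01] F [ 0.4 -0.3 -1.2] w 29.8
turn [ 0.1  -0.05  0.08] shift [-219.5  104.8  -13.1]
```

View pics/c3.png

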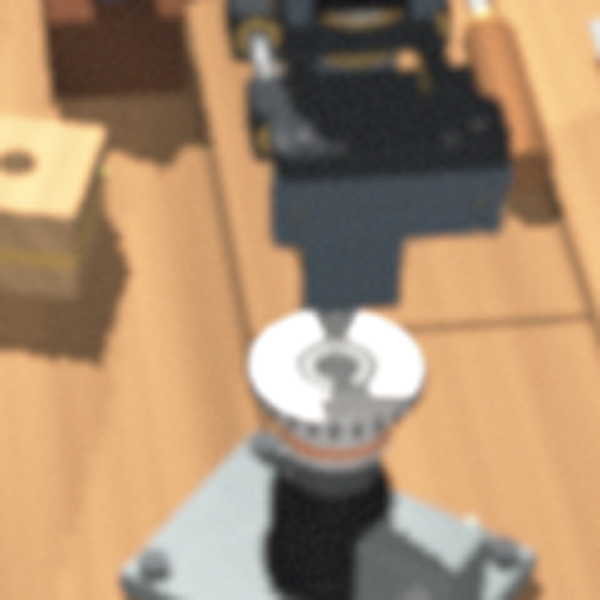

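Run:
```python
from h import *
print('seat',atz('side3',347.6,293.2,110),'foot',atz('side3',347.4,287,125.8))
p=proj('side3',(576,-157.1,125.8));print(p, proj('side3',(575.3,-157.6,110)))
```

```text
seat [ 576.7 -159.6  110. ] foot [ 575.6 -160.7  125.8]
(np.float64(347.31264358112765), np.float64(285.7007445574735)) (np.float64(346.6901175817493), np.float64(292.54911045108884))
```

Call:
servo_tool --plan '[[[0, 0, 0], [-15, 7, 0], 22], [[0, 0, 0], [-25, 12, 0], 22], [[0, 0, 0], [-30, 14, 0], 22], [[0, 0, 0], [-30, 14, 0], 22], [[0, 0, 0], [-30, 14, 0], 22], [[0, 0, 0], [-30, 14, 0], 22], [[0, 0, 0], [-25, 12, 0], 22], [[0, 0, 0], [-15, 7, 0], 22], [[0, 0, 0], [0, 0, 0], 22], [[0, 0, 0], [0, 0, 0], 22]]'

```text
time_s: 24.05
ee_pos: [473.2, 54.1, 151.5]
ee_rot: [179.7, 0.1, -89.9]
force: [-0.6, 0.6, -1.3]
gripper_width: 29.6
```

```bash
python3 -c "
from h import *
go((471.2,63.2,110))"
```

```text
t 24.05 pos [473.2  54.1 151.5] rot [ 1.7971e+02  1.1000e-01 -8.9860e+01] F [-0.6  0.6 -1.3] w 29.6
turn [0.29 0.11 0.14] shift [-9.   1.7 41.6]
```

Call:
servo_tool --plan '[[[0.3, 0.1, 0.1], [-9, 1.7, 5], 22], [[0, 0, 0], [0, 0, 10], 22], [[0, 0, 0], [0, 0, 13], 22], [[0, 0, 0], [0, 0, 13], 22], [[0, 0, 0], [0, 0, 13], 22], [[0, 0, 0], [0, 0, 8], 22], [[0, 0, 0], [0, 0, 3], 22], [[0, 0, 0], [0, 0, 0], 22], [[0, 0, 0], [0, 0, 0], 22], [[0, 0, 0], [0, 0, 0], 22]]'

```text
time_s: 25.3
ee_pos: [472.3, 61.9, 81.3]
ee_rot: [180.0, -0.0, -90.1]
force: [0.4, 0.5, -0.7]
gripper_width: 29.6
```

Run:
```python
from h import *
go((471.2,63.2,73))
s=shot('side','side4')['pixels']; t=shot('top','top4')['pixels']
o=np.hstack([cv2.resize(s[200:300,240:340],None,fx=5,fy=5,interpolation=cv2.INTER_CUBIC),cv2.resize(t[240:340,250:310],None,fx=5,fy=5,interpolation=cv2.INTER_CUBIC)])
cv2.imwrite('pics/c4.png',o[:,:,::-1])
```

```text
t 25.3 pos [472.3  61.9  81.3] rot [ 1.7999e+02 -3.0000e-02 -9.0140e+01] F [ 0.4  0.5 -0.7] w 29.6
turn [ 0.01 -0.03 -0.14] shift [-1.3  1.1  8.3]
```

View pics/c4.png

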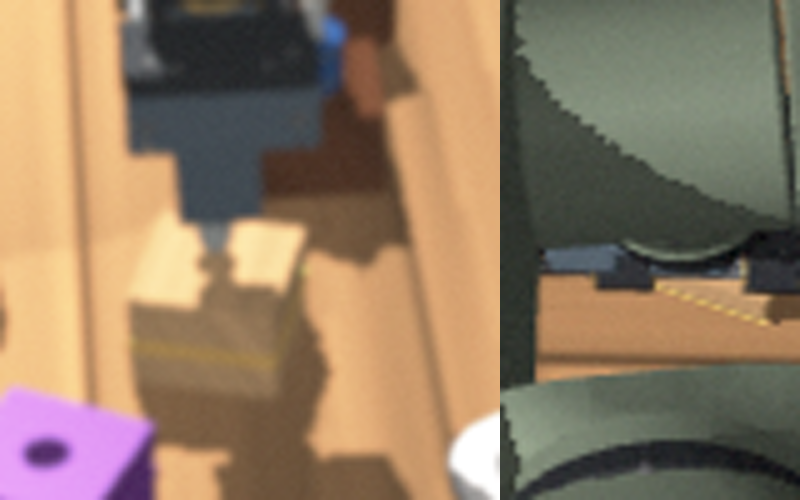

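Run:
```python
from h import *
print('foot front',proj('side4',(472.3,61.9-5.5,55.2)),'c',proj('side4',(472.3,61.9,55.2)))
for p in [(471,61.2,45),(471,63.5,45),(472.3,61.9,45)]: print(p,proj('side4',p))
s=cv2.imread('pics/side4.png')
o=cv2.resize(s[235:265,265:305],None,fx=16,fy=16,interpolation=cv2.INTER_CUBIC)
s=cv2.imread('pics/side0.png')
o2=cv2.resize(s[235:265,265:305],None,fx=16,fy=16,interpolation=cv2.INTER_CUBIC)
cv2.imwrite('pics/c5.png',np.vstack([o,o2]))
```

```text
foot front (np.float64(283.2830186964269), np.float64(250.03708937197257)) c (np.float64(283.1129333976079), np.float64(248.50524443113835))
(471, 61.2, 45) (np.float64(282.66043276980884), np.float64(252.534866637765))
(471, 63.5, 45) (np.float64(282.5905449593909), np.float64(251.89421296270166))
(472.3, 61.9, 45) (np.float64(283.24220192569834), np.float64(252.30173522072337))
```

View pics/c5.png

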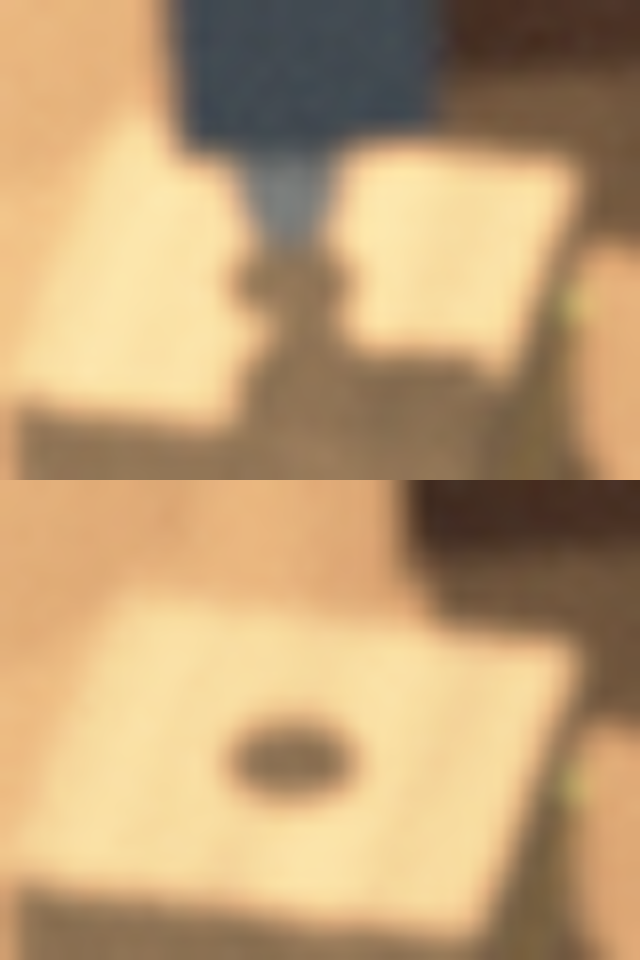

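Call:
servo_tool --plan '[[[0, 0, -0.1], [-0.4, -0.3, 2], 22], [[0, 0, 0], [0, 0, 2], 22], [[0, 0, 0], [0, 0, 2], 22], [[0, 0, 0], [0, 0, 2], 22], [[0, 0, 0], [0, 0, 1.5], 22], [[0, 0, 0], [0, 0, 1.5], 22], [[0, 0, 0], [0, 0, 1.5], 22], [[0, 0, 0], [0, 0, 1], 22], [[0, 0, 0], [0, 0, 1], 22], [[0, 0, 0], [0, 0, 0], 22]]'

```text
time_s: 26.65
ee_pos: [472.7, 62.4, 65.8]
ee_rot: [-180.0, -0.0, -90.0]
force: [-0.3, 0.0, -1.0]
gripper_width: 29.4
```

```bash
python3 -c "
from h import *
go((472.6,62.3,55))"
```

```text
t 26.65 pos [472.7  62.4  65.8] rot [-1.7999e+02 -3.0000e-02 -9.0030e+01] F [-0.3  0.  -1. ] w 29.4
turn [-0.01 -0.03 -0.03] shift [ 0.1  0.1 10.8]
```

Call:
servo_tool --plan '[[[0, 0, 0], [0, 0, 1.5], 22], [[0, 0, 0], [0, 0, 1.5], 22], [[0, 0, 0], [0, 0, 1.5], 22], [[0, 0, 0], [0, 0, 1.5], 22], [[0, 0, 0], [0, 0, 1.5], 22], [[0, 0, 0], [0, 0, 1.5], 22], [[0, 0, 0], [0, 0, 1.5], 22], [[0, 0, 0], [0, 0, 1.5], 22], [[0, 0, 0], [0, 0, 1.5], 22], [[0, 0, 0], [0, 0, 0], 22]]'

```text
time_s: 27.9
ee_pos: [472.8, 62.4, 51.4]
ee_rot: [-180.0, -0.0, -90.0]
force: [0.6, -0.0, -1.2]
gripper_width: 29.5
```

```bash
python3 -c "
from h import *
go((472.6,62.3,47))"
```

```text
t 27.9 pos [472.8  62.4  51.4] rot [-1.7999e+02 -3.0000e-02 -9.0030e+01] F [ 0.6 -0.  -1.2] w 29.5
turn [-0.01 -0.03 -0.03] shift [0.1 0.2 4.4]
```

Call:
servo_tool --plan '[[[0, 0, 0], [0, 0, 1.5], 22], [[0, 0, 0], [0, 0, 1.5], 22], [[0, 0, 0], [0, 0, 0.8], 22], [[0, 0, 0], [0, 0, 0], 22], [[0, 0, 0], [0, 0, 0], 32], [[0, 0, 0], [0, 0, 0], 36], [[0, 0, 0], [0, 0, 0], 42], [[0, 0, 0], [0, 0, 0], 50], [[0, 0, 0], [0, 0, 0], 50], [[0, 0, 0], [0, 0, 0], 50]]'

```text
time_s: 29.15
ee_pos: [473.6, 62.4, 48.1]
ee_rot: [-179.9, -0.0, -90.0]
force: [-0.3, 0.9, -0.0]
gripper_width: 50.0
```

```bash
python3 -c "
from h import *
go((472.6,62.3,47))"
```

```text
t 29.15 pos [473.6  62.4  48.1] rot [-1.7987e+02 -1.0000e-02 -9.0030e+01] F [-0.3  0.9 -0. ] w 50.0
turn [-0.13 -0.01 -0.03] shift [0.1 1.  1.1]
```

Released. Next I retreat straight up, then move aside.

Call:
servo_tool --plan '[[[0, 0, 0], [0, 0, -4], 50], [[0, 0, 0], [0, 0, -10], 50], [[0, 0, 0], [0, 0, -20], 50], [[0, 0, 0], [0, 0, -30], 60], [[0, 0, 0], [0, 0, -40], 60], [[0, 0, 0], [0, 0, -40], 60], [[0, 0, 0], [25, 30, -10], 60], [[0, 0, 0], [30, 35, 0], 60], [[0, 0, 0], [30, 20, 0], 60], [[0, 0, 0], [0, 0, 0], 60]]'

```text
time_s: 30.4
ee_pos: [387.0, -24.3, 213.4]
ee_rot: [-179.4, -0.1, -89.9]
force: [0.3, -0.8, -0.1]
gripper_width: 59.8
```

Run:
```python
from h import *
go((472.6,62.3,47))
s=shot('side','side6')['pixels']; t=shot('top','top6')['pixels']
o=np.hstack([cv2.resize(s[210:310,250:370],None,fx=5,fy=5,interpolation=cv2.INTER_CUBIC)])
cv2.imwrite('pics/c6.png',o[:,:,::-1])
```

```text
t 30.4 pos [387.  -24.3 213.4] rot [-1.7936e+02 -6.0000e-02 -8.9940e+01] F [ 0.3 -0.8 -0.1] w 59.8
turn [-0.64 -0.06  0.06] shift [-86.7 -83.8 167.3]
```

View pics/c6.png

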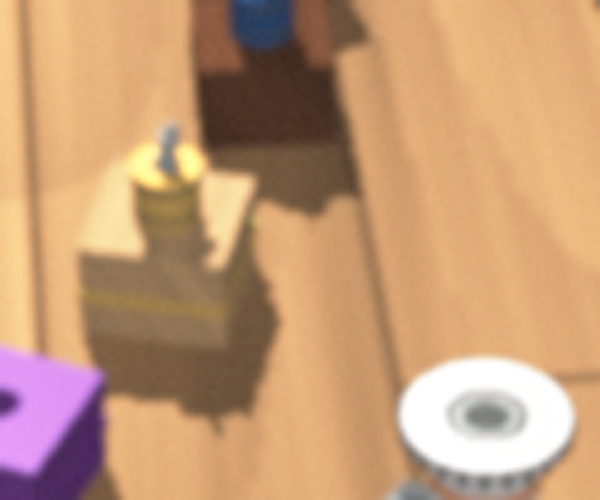

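View pics/top6.png

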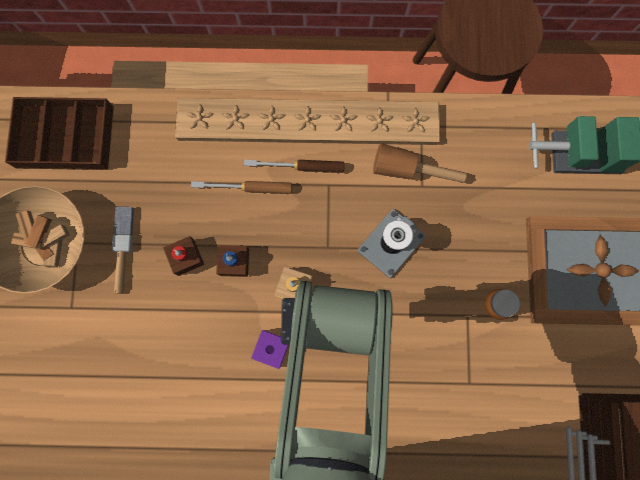

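The bit stands upright in the light block, with its collar top at crop (169,165). The coupling is empty and the bystanders haven't moved. I'll check whether it is fully home by projection.

Run:
```python
from h import *
for dz in (0,3,6,9): print(dz,proj('side6',(472.3,61.5,71+dz)), proj('side6',(472.3,46.5,45+dz)))
s=cv2.imread('pics/side6.png')
cv2.imwrite('pics/c7.png',cv2.resize(s[230:270,262:302],None,fx=14,fy=14,interpolation=cv2.INTER_CUBIC))
```

```text
0 (np.float64(282.9227764778184), np.float64(242.6676732244321)) (np.float64(283.72039039238183), np.float64(256.6331101416466))
3 (np.float64(282.8840115092981), np.float64(241.52885036664244)) (np.float64(283.68276305002496), np.float64(255.5152509218256))
6 (np.float64(282.84514415133737), np.float64(240.3870195498725)) (np.float64(283.6450365490396), np.float64(254.39444582860196))
9 (np.float64(282.80617399773973), np.float64(239.2421688410346)) (np.float64(283.60721049694234), np.float64(253.27068320180456))
```

View pics/c7.png

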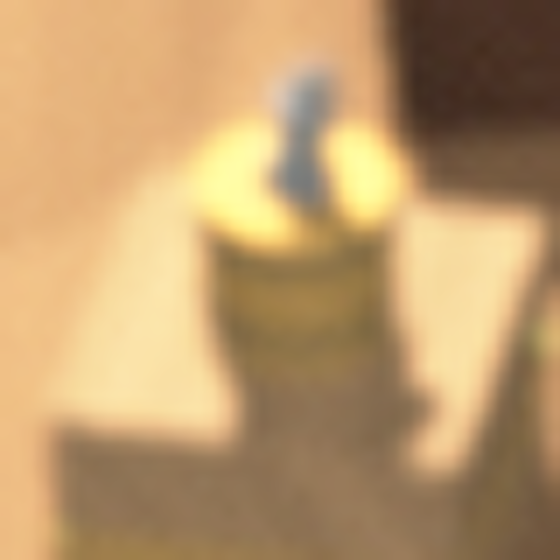

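```bash
python3 -c "
from h import *
print(env.job_done())"
```

```text
the job is handed in; nothing more can be done
None
```

The brass-collared bit is out of the coupling and stands in the light-wood block. I handed the job in at about 30 s; no verdict was reported.

**What I did:**
- I felt for the sleeve top and found it about 1 mm above the seat. I then pressed it in small steps to about 16–17 N, well below the 25 N limit.
- The first time I closed on the collar, the force read only 13.8 N. I opened again, pressed a little deeper and closed a second time. The bit then lifted with no sign of a tug.
- I carried the bit to the light block and lowered it about 23 mm into the hole while holding it. I let it drop the last few millimetres, because the fingertips reach below the collar and would have hit the block.

**Last checks:**
- **Bit:** the side picture puts the collar's top and bottom edges within about 0.4 px (1 mm) of where they should be when fully home, and the bit looks upright.
- **Sleeve:** its flange is back at its starting height in the picture, to within about half a pixel (roughly 1 mm). That is no finer than the 1 mm limit, and I did not measure it any other way.
- **Bystanders:** nothing else looks moved, though the arm hid one of the purple decoys in the last top view.
- **Gripper:** it is clear of everything and reads no force beyond the usual noise.

**Disagreement:** the cameras put the coupling's axis about 2 mm away in y from where the grip centred, roughly the stated calibration error. At the block I lined up foot and hole in the same side picture, and the bit went in without measurable force.

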